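Lock the low parts safe with its key

TASK

Two small grey steel parts safes stand on the workbench, each with its key upright in the lock plate on its lid. Lock the low, wide safe: turn its key back anticlockwise (seen from above) to the stop, then clockwise until the bow lines up with the two black lines engraved beside the lock, where the bolt has engaged its keeper, and let go of the key there. Do not wind the key far past the lines, and leave the key of the tall, narrow safe as it is.

Things in the scene. Friction and masses are not known exactly. Their poses are not given: they have to be found in the camera images.
- low_key (a joint): Angle of the low, wide safe's key (rad), growing clockwise seen from above. 0: back stop, bow parallel to the lid's long sides. 1.2: bow in line with the engraved lines, bolt run out of the lock plate until its end is flush with the far face of the keeper. 1.8: far stop, bolt sticks out too far. Starts between 0.45 and 0.85. Vertical axis, light friction (0.06 N m); stays where left.
- low_bow (a point): Grip point of that key, on its axis at the lid's centre, 86 mm above the bench. Its bow is an upright steel plate 34 long (x), 8 thick (y; grip across this), 24 mm tall, 12 below to 10 above this point; axes turn with the key, z up. The 54 mm square aluminium lock plate's top lies 28 mm below. The safe is fixed: 104 x 86 mm, lid top at 52 mm, foot 118 x 100 mm.
- low_mark (a point): Outer part of one of the two black engraved lines (12 mm long, on opposite sides of the lock) on the low safe's lock plate, 22 mm from the key's axis; fixed to the safe. The lock is engaged when the bow's x axis points, seen from above, from the key's axis towards this point.
- tall_bow_edge (a point): Edge of the bow of the key in the tall, narrow safe (68 x 68 mm, lid top at 92 mm), 17 mm out from that key's axis, 126 mm above the bench, the key's top at 136 mm. Leave it alone. The safes stand one behind the other, centres 130 mm or more apart, either one nearer. Just right of them a wooden side panel rises 0.29 m: pass over it.

How it is judged:
By the outcome, as a careful person would: the job done as asked, in the order asked, and still so for the second after the job is handed in, with the robot touching nothing.
It also fails if it takes over 43 s, if anything falls off the work surface, if the arm or the gripper's body presses on something with over 40 N, if the wrist force passes 120 N, or if a joint passes its speed limit or range.

ROBOT

A 6-joint arm with a two-finger parallel gripper is mounted at the origin on a cart in front of the work surface, level with it; the furniture and walls round the work are solid. World frame = base frame: x ahead of the robot, y to its left, z up, the work surface at z = 0. Lengths are in mm, angles in rad, forces in N, time in s.
With the tool pointing down it reaches from about 350 to 850 mm from the base axis. Payload 8.1 kg.
Tool frame: the origin (TCP) lies at the very end of the fingers, on their centre line; the grasp point (between the pads) lies 19 mm behind it; y points along the fingers, x is the direction in which the jaws open and shut, and the axes are right-handed (so a half turn about y gives the same grasp; the last joint's range is limited). The gripper opens to 85 mm and grips with 20 to 120 N. Pads are 22 mm wide; open, the fingers measure 114 mm over their backs; the gripper's body (76 mm by 85 mm) begins 54 mm behind the grasp point. The pads swing forward as they close: fully open they stand 13 mm farther back than shut.
Start: joints at [-1.196, 0.13, 1.488, -0, 1.523, -0.085], TCP at [266.281, -537.68, 231.292] pointing down, gripper open.
Joint ranges: [-2.96, 2.96], [-0.89, 2.26], [0.02, 2.5], [-1.34, 4.48], [0, 2.73], [-2.66, 2.66]. Speed limits (rad/s): [2.39, 2.39, 2.79, 3.14, 3.14, 3.14].

INTERFACE

Orientations are given as [roll, pitch, yaw] about the fixed x, y, z axes, in that order (R = Rz(yaw) Ry(pitch) Rx(roll)).
In Python, from workcell import arm gives the robot as it stands. The module is installed in compiled form; this text tells all that it offers.
- The arm moves only by the tool move_arm, never from a script. Its argument "rows" is a list of rows, each a list of 7 numbers: the gripper command: -1 is shut, 1 is fully open, values between are in proportion, then the shift along the tool's x, y, z in units of 40 mm (1.0 is 40 mm), then the turn, a rotation vector about the tool's x, y, z in units of 6 degrees (1.0 is 6 degrees). In form: [[gripper, tx, ty, tz, wx, wy, wz], ...]. A call has 1 to 5 rows; each row shifts and turns the commanded pose from where the row before left it, along the tool's axes as they then stand; what a row does not reach is not made up. A row lasts 1/8 s, in which the tool goes at most 62.5 mm and 10.7 degrees, less where a joint would pass 70% of its speed; a pose out of reach is approached as far as the arm can. A call is refused whole if a number of a shift passes 1 or a number of a turn 1, either way. A call with a gripper value outside its range is refused whole. The fingers move at their own pace and stop on an object; "force" is the grip in N (left out, the last holds). Time passes only in rows, so rows that do not move let the fingers close. It gives the time, the measured TCP pose, the force and the opening at its end, in the units of the state.
- arm.observe(): the state, without advancing time (a new reading comes with each control period).
- arm.grab_frame(name): name is "scene" or "side" or "wrist"; returns a dict with "image" (400x640x3 uint8, red, green, blue), "fx", "fy", "cx", "cy" (pixels), "R" (3x3) and "t" (3): a world point X has camera coordinates R X + t; the wrist camera has in their place "T_tool_cam" (4x4, takes a point from camera to tool coordinates, whose origin is the TCP and whose axes are the tool frame's). Camera axes: x right, y down, z forward; pixel columns grow to the right and rows downward; lengths in mm; the calibration is good to about 2 mm. A picture is of the moment at which its call begins: read the wrist's pose just before it. There is no depth.
- arm.hand_in(): hands the job in, once; it reports no verdict.
Trained networks look in a picture, given as the dict that the camera call returned (one of the last four; its "shot" number tells which), for a name from the list of things; names that differ only in an ending like _2 or _b are one class to them, and where a whole thing is asked for, a point or a joint stands for the part that bears it (a point fixed in the world has none). Each returns a list of dicts, best first, with "conf" (0 to 1); they miss things now and then, are a little off and sometimes report something else, mostly with a low value. They report only what shows in the picture. A call takes as long as a camera call.
- arm.recognise(picture, label): "extent" ([left, top, right, bottom] in pixels, round what is visible of it).
- arm.place_of(picture, label): "uv" ([column, row] in pixels: a listed point, or the origin of a listed thing).
The state is a dict: "time_s": time; "joints": joint angles; "joint_velocities": joint speeds; "joint_torque": joint torques, N m; "eef_pos": TCP position; "tcp_rot": TCP orientation; "ft_force": force on the tool from outside, world axes, zero at the start; "moment": the same for the moment, N m; "opening": finger opening in mm.
Only numpy, scipy, OpenCV 4.12 (cv2) and the standard library are available. Lean on these libraries where they do the work, as an engineer would, in place of code of your own. Each camera call takes 0.05 s, during which the arm holds its last target.

## Working session

There is one attempt and no reset: what is moved stays moved. The work goes in short steps, Python scripts to look and compute and a tool call to move; the robot and the scene stay as the last step left them, time stands still between calls to the robot, and variables do not carry over. Pictures are saved under pics/ and viewed, and the job is handed in when it is done.

Besides the shell and the picture viewer there is one more tool, called after "Request:" as name(argument=value, ...) on one line, values as JSON. move_arm: Moves the arm, as the interface text tells. Its arguments: {"type":"object","properties":{"rows":{"type":"array"},"force":{"type":"number"}},"required":["rows"]}

```bash
mkdir -p pics; cat > h.py <<'E'
from workcell import arm
import numpy as np, cv2
def shot(n,tag):
    s=arm.observe(); f=arm.grab_frame(n); cv2.imwrite(f"pics/{tag}.png",f["image"][:,:,::-1]); return s,f
def ray(f,uv,s=None):
    d=np.array([(uv[0]-f["cx"])/f["fx"],(uv[1]-f["cy"])/f["fy"],1.])
    if "R" in f:
        R=np.array(f["R"]);t=np.array(f["t"]); return -R.T@t, R.T@d
    from scipy.spatial.transform import Rotation as Ro
    Rt=Ro.from_euler("xyz",s["tcp_rot"]).as_matrix(); T=np.array(f["T_tool_cam"])
    return Rt@T[:3,3]+np.array(s["eef_pos"]), Rt@T[:3,:3]@d
def atz(f,uv,z,s=None):
    o,d=ray(f,uv,s); return o+d*(z-o[2])/d[2]
E
python3 - <<'E'
from h import *
s=arm.observe(); print(s)
for n in("scene","side","wrist"):
    s,f=shot(n,n+"0")
    for l,z in(("low_bow",86),("low_mark",58),("tall_bow_edge",126)):
        for r in arm.place_of(f,l)[:2]: print(n,l,r,atz(f,r["uv"],z,s).round(1))
    print(n,arm.recognise(f,"low_key")[:2])
E
```

```text
{'time_s': 0.0, 'joints': array([-1.19640662e+00,  1.31196980e-01,  1.48929388e+00, -2.52294585e-05,
        1.52301581e+00, -8.54012399e-02]), 'joint_velocities': array([-0.00129963, -0.00042482,  0.00035122, -0.00109533, -0.00116976,
        0.00027289]), 'joint_torque': array([ 2.02849435e-03, -5.69381011e+01, -5.00565863e+01, -1.77361017e-04,
        1.46279018e-02, -4.44732848e-06]), 'eef_pos': array([ 266.05998062, -537.1534001 ,  230.21503502]), 'tcp_rot': array([-1.57065817,  0.00190919, -1.11100401]), 'ft_force': array([-0.19474454, -0.25209141, -0.01909193]), 'moment': array([-0.03141138, -0.06229445, -0.02518365]), 'opening': 85.56987956665965}
scene low_bow {'uv': [280.3, 209.7], 'conf': 0.58} [427.6 156.9  86. ]
scene low_bow {'uv': [286.6, 222.4], 'conf': 0.37} [446.1 123.3  86. ]
scene low_mark {'uv': [286.8, 227.4], 'conf': 0.73} [444.4 125.3  58. ]
scene tall_bow_edge {'uv': [354.8, 207.3], 'conf': 0.65} [601.3 148.3 126. ]
scene [{'extent': [275.5, 211.9, 289.2, 222.6], 'conf': 0.55}]
side low_bow {'uv': [349.5, 212.7], 'conf': 0.71} [423.1 141.5  86. ]
side low_mark {'uv': [344.2, 218.6], 'conf': 0.97} [436.5 136.5  58. ]
side tall_bow_edge {'uv': [273.8, 181.3], 'conf': 0.41} [594.2 159.5 126. ]
side [{'extent': [340.5, 209.0, 350.5, 226.2], 'conf': 0.59}]
wrist []
```

```bash
python3 - <<'E'
import cv2
a=cv2.imread("pics/scene0.png");b=cv2.imread("pics/side0.png")
cv2.imwrite("pics/crop1.png",cv2.resize(a[140:300,200:440],(792,528),interpolation=2))
cv2.imwrite("pics/crop2.png",cv2.resize(b[130:290,220:460],(792,528),interpolation=2))
E
```

```text
(no output)
```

View pics/scene0.png

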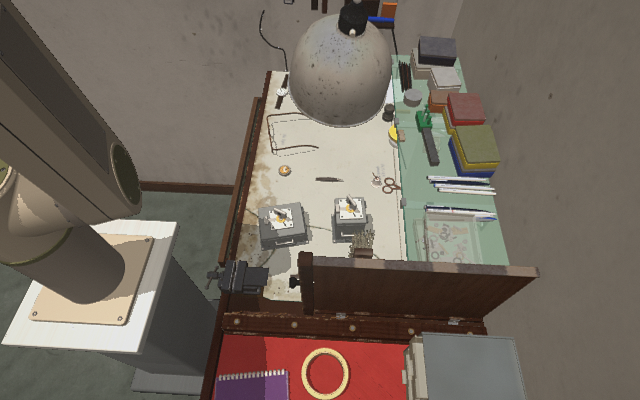

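View pics/side0.png

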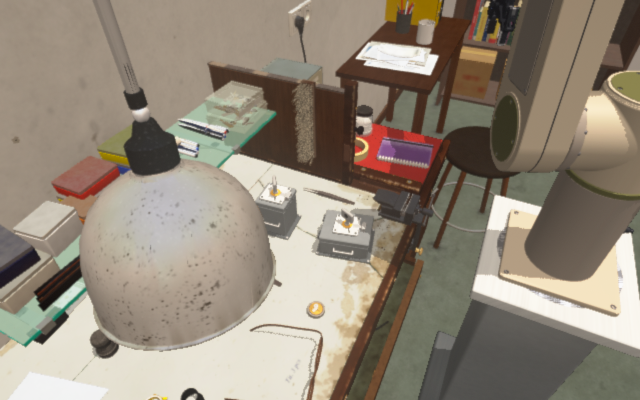

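```bash
echo
```

```text
(no output)
```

View pics/crop1.png

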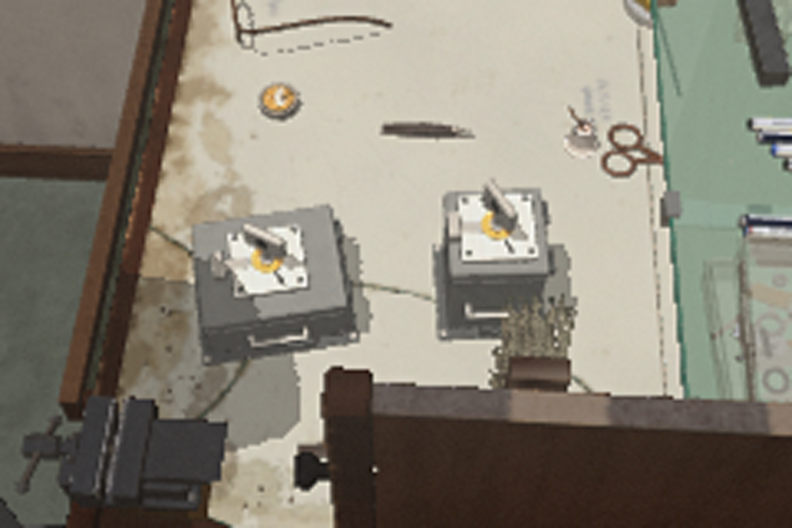

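View pics/crop2.png

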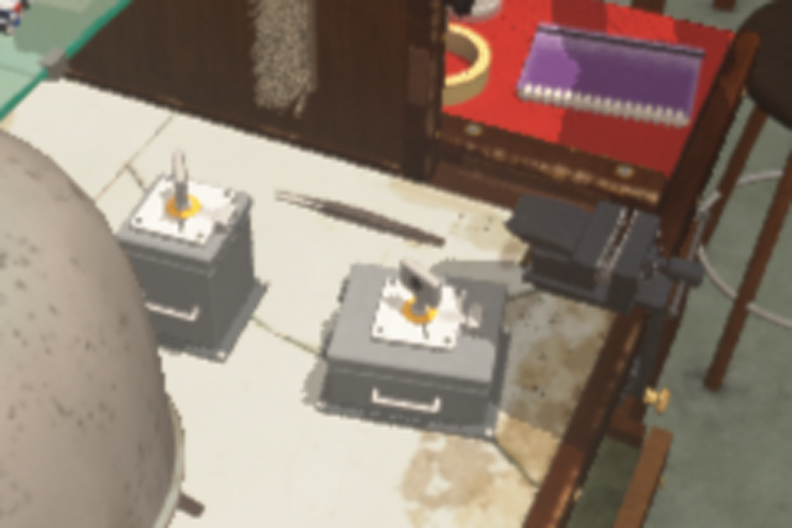

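```bash
python3 - <<'E'
from h import *
s1,f1=shot("scene","scene1"); s2,f2=shot("side","side1")
def tri(a,b):
    o1,d1=ray(f1,a);o2,d2=ray(f2,b);d1/=np.linalg.norm(d1);d2/=np.linalg.norm(d2)
    A=np.stack([d1,-d2],1);k=np.linalg.lstsq(A,o2-o1,rcond=None)[0]
    p,q=o1+k[0]*d1,o2+k[1]*d2; return ((p+q)/2).round(1),np.linalg.norm(p-q).round(1)
print(ray(f1,(0,0))[0],ray(f2,(0,0))[0])
P={}
for f in(f1,f2):
  for l in("low_bow","low_mark","tall_bow_edge"):
    P.setdefault(l,[]).append(arm.place_of(f,l)); print(l,P[l][-1])
for l in P: print(l,tri(P[l][0][0]["uv"],P[l][1][0]["uv"]))
print("crop bow",tri((280,210),(348.5,214)))
print("panel",atz(f1,(305,253),290),atz(f1,(540,270),290),atz(f2,(208,65),290),atz(f2,(352,80),290))
print("lamp", atz(f1,(340,127),300),atz(f2,(180,350),300))
E
```

```text
[ 542.80586363 -292.87874718  834.81613511] [210.46337352 716.043021   683.30829988]
low_bow [{'uv': [279.4, 211.1], 'conf': 0.45}, {'uv': [285.1, 225.5], 'conf': 0.44}]
low_mark [{'uv': [286.1, 224.3], 'conf': 0.61}]
tall_bow_edge [{'uv': [354.2, 206.6], 'conf': 0.65}]
low_bow [{'uv': [345.9, 213.6], 'conf': 0.57}]
low_mark [{'uv': [343.0, 216.4], 'conf': 0.83}]
tall_bow_edge [{'uv': [272.3, 181.3], 'conf': 0.54}]
low_bow (array([427. , 150.8,  89.9]), np.float64(1.1))
low_mark (array([441.6, 132.7,  59.3]), np.float64(0.9))
tall_bow_edge (array([601. , 154.4, 119.6]), np.float64(1.1))
crop bow (array([424.8, 151.9,  91.2]), np.float64(6.4))
panel [507.74493396 -44.55900216 290.        ] [877.3038017  -53.53720944 290.        ] [833.36738849  24.80993244 290.        ] [501.55513054 -41.27799112 290.        ]
lamp [557.65034322 226.16727384 300.        ] [425.46382243 601.06455132 300.        ]
```

```bash
cat > plan.py <<'E'
from h import *
from scipy.spatial.transform import Rotation as Ro
def plan(wps, n=5, step=38, dyaw=5.7, s=None):
    """wps list of (x,y,z,yaw); prints calls of rows"""
    s=s or arm.observe(); p=np.array(s["eef_pos"]); yaw=s["tcp_rot"][2]; rows=[]
    for w in wps:
        t=np.array(w[:3]); ty=np.radians(w[3])
        while 1:
            d=t-p; dy=ty-yaw
            k=max(np.linalg.norm(d)/step, abs(np.degrees(dy))/dyaw)
            if k<0.03: break
            k=max(1,np.ceil(k))
            R=np.array([[np.cos(yaw),0,-np.sin(yaw)],[np.sin(yaw),0,np.cos(yaw)],[0,-1,0]])
            tl=np.round(R.T@(d/k)/40,2); wy=np.round(-np.degrees(dy/k)/6,2)
            rows.append([1,*tl.tolist(),0,float(wy),0]); p=p+R@tl*40; yaw+=-np.radians(wy*6)
            if k==1: break
    for i in range(0,len(rows),n): print(rows[i:i+n])
E
python3 - <<'E'
from plan import *
f=arm.grab_frame("wrist"); print(np.array(f["T_tool_cam"]).round(2),f["fx"])
plan([(285,-530,380,-64),(480,-200,390,0),(415,130,330,70)])
s1,f1=shot("scene","scene2"); s2,f2=shot("side","side2")
def tri(a,b):
    o1,d1=ray(f1,a);o2,d2=ray(f2,b);d1/=np.linalg.norm(d1);d2/=np.linalg.norm(d2)
    k=np.linalg.lstsq(np.stack([d1,-d2],1),o2-o1,rcond=None)[0]
    return ((o1+k[0]*d1+o2+k[1]*d2)/2).round(0),np.linalg.norm(o1+k[0]*d1-o2-k[1]*d2).round(0)
print("lampcap",tri((352,32),(138,115)))
E
```

```text
[[ 1.0000e+00 -0.0000e+00 -0.0000e+00 -1.1000e-01]
 [ 0.0000e+00 -2.8000e-01  9.6000e-01 -1.4378e+02]
 [-0.0000e+00 -9.6000e-01 -2.8000e-01  6.9130e+01]
 [ 0.0000e+00  0.0000e+00  0.0000e+00  1.0000e+00]] 279.1936765414039
[[1, 0.01, -0.93, 0.13, 0, 0.01, 0], [1, 0.01, -0.93, 0.12, 0, 0.02, 0], [1, 0.01, -0.93, 0.13, 0, 0.01, 0], [1, 0.0, -0.93, 0.12, 0, 0.02, 0], [1, -0.44, -0.02, 0.67, 0, -0.89, 0]]
[[1, -0.38, -0.02, 0.7, 0, -0.89, 0], [1, -0.31, -0.02, 0.74, 0, -0.89, 0], [1, -0.24, -0.02, 0.76, 0, -0.89, 0], [1, -0.17, -0.02, 0.78, 0, -0.89, 0], [1, -0.09, -0.02, 0.79, 0, -0.89, 0]]
[[1, -0.02, -0.02, 0.8, 0, -0.89, 0], [1, 0.06, -0.02, 0.8, 0, -0.89, 0], [1, 0.13, -0.02, 0.79, 0, -0.89, 0], [1, 0.2, -0.02, 0.77, 0, -0.89, 0], [1, 0.28, -0.02, 0.75, 0, -0.88, 0]]
[[1, 0.34, -0.03, 0.72, 0, -0.89, 0], [1, -0.13, 0.12, 0.63, 0, -0.9, 0], [1, -0.06, 0.12, 0.64, 0, -0.9, 0], [1, -0.0, 0.11, 0.65, 0, -0.9, 0], [1, 0.06, 0.12, 0.64, 0, -0.9, 0]]
[[1, 0.12, 0.11, 0.64, 0, -0.9, 0], [1, 0.18, 0.12, 0.62, 0, -0.9, 0], [1, 0.23, 0.11, 0.6, 0, -0.9, 0], [1, 0.29, 0.12, 0.58, 0, -0.89, 0], [1, 0.34, 0.11, 0.55, 0, -0.9, 0]]
[[1, 0.39, 0.12, 0.52, 0, -0.89, 0], [1, 0.44, 0.11, 0.48, 0, -0.9, 0], [1, 0.48, 0.12, 0.43, 0, -0.89, 0], [1, 0.52, 0.11, 0.38, 0, -0.9, 0]]
lampcap (array([591., 410., 410.]), np.float64(50.0))
```

Request:
move_arm(rows=[[1,0,-0.93,0.12,0,0,0],[1,0,-0.93,0.12,0,0,0],[1,0,-0.93,0.12,0,0,0],[1,0,-0.93,0.12,0,0,0],[1,-0.44,0,0.67,0,-0.9,0]])

```text
time_s: 1.92
eef_pos: [299.7, -503.2, 384.1]
tcp_rot: [-1.572, -0.006, -1.017]
ft_force: [0.3, -0.7, 0.6]
opening: 85.7
```

Request:
move_arm(rows=[[1,-0.38,-0.02,0.7,0,-0.9,0],[1,-0.31,-0.02,0.74,0,-0.9,0],[1,-0.24,-0.02,0.76,0,-0.9,0],[1,-0.17,-0.02,0.78,0,-0.9,0],[1,-0.09,-0.02,0.79,0,-0.9,0]])

```text
time_s: 2.55
eef_pos: [379.8, -362.3, 384.2]
tcp_rot: [-1.571, -0.0, -0.543]
ft_force: [0.3, -0.7, 0.1]
opening: 85.2
```

Request:
move_arm(rows=[[1,-0.02,-0.02,0.8,0,-0.9,0],[1,0.06,-0.02,0.8,0,-0.9,0],[1,0.13,-0.02,0.79,0,-0.9,0],[1,0.2,-0.02,0.77,0,-0.9,0],[1,0.28,-0.02,0.75,0,-0.9,0]])

```text
time_s: 3.18
eef_pos: [459.5, -223.6, 388.3]
tcp_rot: [-1.571, -0.0, -0.071]
ft_force: [-0.5, -0.9, -0.1]
opening: 85.2
```

```bash
python3 - <<'E'
from plan import *
s=arm.observe(); print(s["eef_pos"],s["tcp_rot"],s["joints"],s["time_s"],s["ft_force"])
plan([(415,130,330,70)])
E
```

```text
[ 459.5074948  -223.60966058  388.28935066] [-1.57099805e+00 -3.20127181e-04 -7.12091842e-02] [-5.53230736e-01 -1.20210095e-01  1.45672214e+00 -3.11852334e-05
  1.80470344e+00 -4.82028753e-01] 3.175 [-0.46385241 -0.86967988 -0.11313897]
[[1, -0.13, 0.11, 0.67, 0, -0.95, 0], [1, -0.07, 0.11, 0.68, 0, -0.95, 0], [1, 0.0, 0.11, 0.69, 0, -0.95, 0], [1, 0.07, 0.11, 0.68, 0, -0.95, 0], [1, 0.14, 0.11, 0.67, 0, -0.95, 0]]
[[1, 0.2, 0.11, 0.65, 0, -0.95, 0], [1, 0.27, 0.11, 0.63, 0, -0.95, 0], [1, 0.33, 0.11, 0.6, 0, -0.95, 0], [1, 0.39, 0.12, 0.57, 0, -0.95, 0], [1, 0.44, 0.11, 0.53, 0, -0.95, 0]]
[[1, 0.49, 0.12, 0.48, 0, -0.95, 0], [1, 0.54, 0.11, 0.43, 0, -0.95, 0], [1, 0.57, 0.12, 0.37, 0, -0.95, 0]]
```

Request:
move_arm(rows=[[1,-0.13,0,0.67,0,-0.95,0],[1,-0.07,0,0.68,0,-0.95,0],[1,0,0,0.69,0,-0.95,0],[1,0.07,0,0.68,0,-0.95,0],[1,0.14,0,0.67,0,-0.95,0]])

```text
time_s: 3.8
eef_pos: [442.2, -87.7, 388.2]
tcp_rot: [-1.571, -0.0, 0.426]
ft_force: [-0.5, 0.6, -0.6]
opening: 85.4
```

Request:
move_arm(rows=[[1,0.2,0.1,0.65,0,-0.95,0],[1,0.27,0.1,0.63,0,-0.95,0],[1,0.33,0.2,0.6,0,-0.95,0],[1,0.39,0.3,0.57,0,-0.95,0],[1,0.44,0.3,0.53,0,-0.95,0]])

```text
time_s: 4.42
eef_pos: [425.6, 48.4, 347.9]
tcp_rot: [-1.571, -0.0, 0.924]
ft_force: [-0.1, 0.7, -1.0]
opening: 85.3
```

Request:
move_arm(rows=[[1,0.49,0.5,0.48,0,-0.95,0],[1,0.54,0.5,0.43,0,-0.95,0],[1,0.57,0.5,0.37,0,-0.95,0],[1,0,0,0,0,0,0]])

```text
time_s: 4.92
eef_pos: [414.3, 130.3, 286.4]
tcp_rot: [-1.568, 0.001, 1.222]
ft_force: [-0.6, -0.6, -0.4]
opening: 85.1
```

```bash
python3 - <<'E'
from plan import *
s,f=shot("wrist","w1"); print(s["eef_pos"],s["tcp_rot"],s["joints"],s["time_s"],s["ft_force"])
for l,z in(("low_bow",86),("low_mark",58),("tall_bow_edge",126)):
    for r in arm.place_of(f,l)[:3]: print(l,r,atz(f,r["uv"],z,s).round(1))
E
```

```text
[414.34295517 130.25976696 286.42660608] [-1.56804367e+00  1.26567474e-03  1.22188460e+00] [ 1.86171531e-01 -3.43299195e-01  1.82917205e+00  3.16071990e-04
  1.65873308e+00 -1.03568404e+00] 4.925 [-0.64270946 -0.57768708 -0.35741305]
low_bow {'uv': [344.7, 186.4], 'conf': 0.71} [434.6 153.2  86. ]
low_mark {'uv': [327.1, 191.4], 'conf': 0.56} [440.1 128.1  58. ]
tall_bow_edge {'uv': [384.5, 316.2], 'conf': 0.81} [604.6 146.3 126. ]
```

View pics/w1.png

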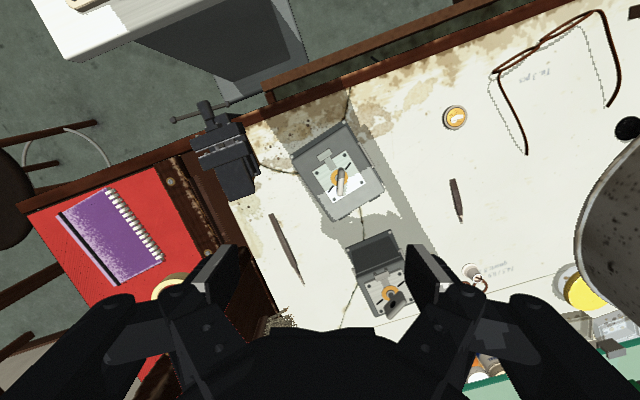

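```bash
python3 - <<'E'
import cv2
a=cv2.imread("pics/w1.png")
cv2.imwrite("pics/w1c.png",cv2.resize(a[115:235,270:430],(800,600),interpolation=2))
E
```

```text
(no output)
```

View pics/w1c.png

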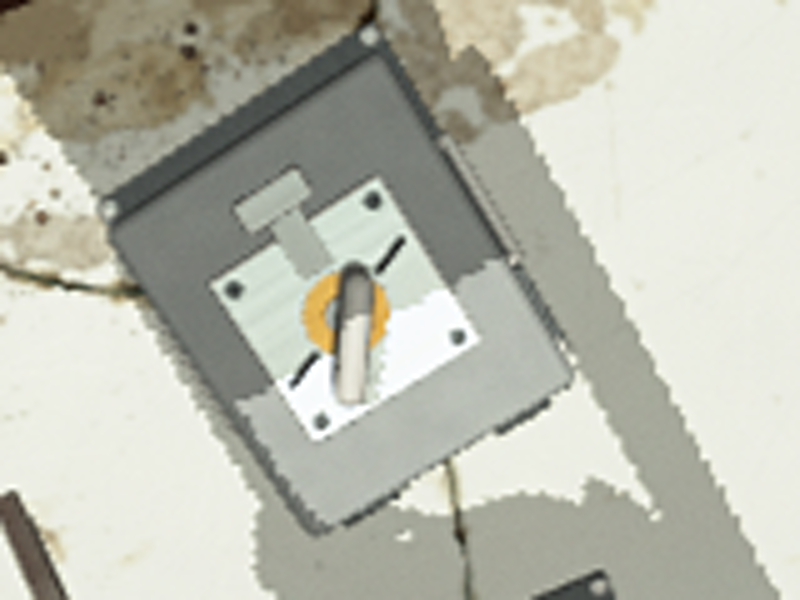

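```bash
python3 - <<'E'
from plan import *
f=arm.grab_frame("wrist"); s=arm.observe()
P=lambda u,v,z: atz(f,((u+.5)/5-.5+270,(v+.5)/5-.5+115),z,s)
cor=[P(*c,58) for c in((375,178),(480,345),(318,440),(210,285))]
print(np.mean(cor,0),[np.linalg.norm(cor[i]-cor[i-1]).round(1) for i in range(4)])
m1,m2=P(404,238,58),P(292,386,58); print((m1+m2)/2,np.linalg.norm(m1-m2))
ang=lambda d:np.degrees(np.arctan2(d[1],d[0]))
print("mark",ang(m2-m1)); 
for a,b in((0,1),(3,2),(1,2),(0,3)): print("side",ang(cor[b]-cor[a]))
lid=[P(*c,52) for c in((375,50),(572,380),(320,532),(112,222))]
print("lid",np.mean(lid,0),[ (np.linalg.norm(lid[i]-lid[i-1]).round(1),ang(lid[i]-lid[i-1]).round(1)) for i in range(4)])
b1,b2=P(354,272,96),P(350,395,96); print("bow",(b1+b2)/2,ang(b2-b1),np.linalg.norm(b2-b1))
E
```

```text
[430.65539697 147.81301157  58.        ] [np.float64(52.8), np.float64(54.5), np.float64(52.0), np.float64(53.2)]
[430.59509337 148.23129848  58.        ] 50.91480892910867
mark -56.28294908677539
side 13.01211479200771
side 13.83694663302961
side -78.63540691316747
side -77.18892407178564
lid [428.95305115 148.83960959  52.        ] [(np.float64(84.0), np.float64(102.4)), (np.float64(106.7), np.float64(12.3)), (np.float64(83.9), np.float64(-77.4)), (np.float64(107.1), np.float64(-167.6))]
bow [427.77598658 148.01055615  96.        ] -21.077321824468186 31.045771240906358
```

```bash
python3 - <<'E'
from plan import *
plan([(429.5,148,165,69)])
E
```

```text
[[1, 0.14, 0.78, -0.04, 0, 0.03, 0], [1, 0.14, 0.77, -0.03, 0, 0.03, 0], [1, 0.15, 0.78, -0.04, 0, 0.03, 0], [1, 0.14, 0.77, -0.03, 0, 0.03, 0]]
```

Request:
move_arm(rows=[[0.1,0.14,0.78,-0.04,0,0.03,0],[0.1,0.14,0.78,-0.04,0,0.03,0],[0.1,0.14,0.78,-0.03,0,0.03,0],[0.1,0.14,0.7,-0.03,0,0.03,0],[0.1,0,0,0,0,0,0]])

```text
time_s: 5.8
eef_pos: [427.5, 147.4, 164.8]
tcp_rot: [-1.568, 0.002, 1.205]
ft_force: [-0.7, -0.7, -0.3]
opening: 46.8
```

```bash
python3 - <<'E'
from plan import *
s,f=shot("wrist","w2"); print(s["eef_pos"],s["tcp_rot"],s["opening"],s["time_s"])
for l,z in(("low_bow",86),("low_mark",58)):
    for r in arm.place_of(f,l)[:3]: print(l,r,atz(f,r["uv"],z,s).round(1))
cv2.imwrite("pics/w2c.png",cv2.resize(f["image"][80:320,160:480,::-1],(800,600),interpolation=2))
E
```

```text
[427.54119401 147.36653016 164.83521481] [-1.56761501  0.00224991  1.20518727] 46.8292330376104 5.8
low_bow {'uv': [326.3, 206.8], 'conf': 0.56} [428.5 150.4  86. ]
low_mark {'uv': [312.0, 217.1], 'conf': 0.98} [441.7 131.3  58. ]
```

View pics/w2c.png

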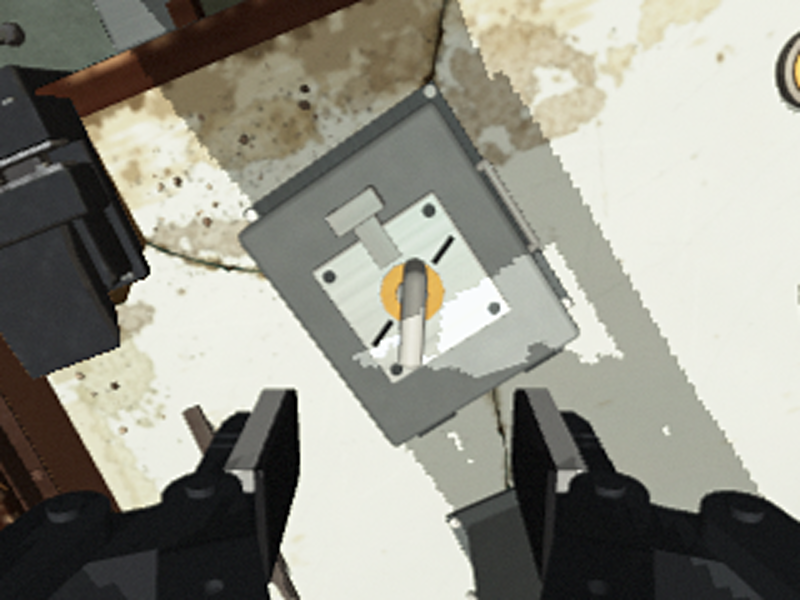

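```bash
python3 - <<'E'
from plan import *
f=arm.grab_frame("wrist"); s=arm.observe()
P=lambda u,v,z: atz(f,((u+.5)/2.5-.5+160,(v+.5)/2.5-.5+80),z,s)
m1,m2=P(453,237,58),P(375,346,58)
ang=lambda d:np.degrees(np.arctan2(d[1],d[0]))
print((m1+m2)/2,np.linalg.norm(m1-m2),ang(m2-m1))
cor=[P(*c,58) for c in((434,192),(512,309),(393,382),(313,271))]
print(np.mean(cor,0)); 
for a,b in((0,1),(3,2),(1,2),(0,3)): print("side",ang(cor[b]-cor[a]))
b1,b2=P(415,268,96),P(410,366,96); print("bow",(b1+b2)/2,ang(b2-b1),np.linalg.norm(b2-b1))
plan([(429.5,148,110,69),(429.5,148,68,69)],step=30)
E
```

```text
[431.24413615 150.44863056  58.        ] 51.901843224713794 -55.38509916130255
[430.39025124 150.72492051  58.        ]
side 13.26473783260103
side 12.586451917954012
side -77.56733297275737
side -77.68576139654756
bow [428.92758435 150.53819039  96.        ] -23.556320328361455 33.477046033914036
[[1, -0.0, 0.73, 0.0, 0, 0.01, 0], [1, -0.0, 0.73, 0.01, 0, 0.0, 0], [1, -0.0, 0.53, -0.0, 0, 0.0, 0], [1, -0.0, 0.52, -0.0, 0, 0.0, 0]]
```

Request:
move_arm(rows=[[0.1,0.07,0.7,-0.02,0,0,0],[0.1,0,0.7,0,0,0,0],[0.1,0,0.6,0,0,0,0],[0.1,0,0.4,0,0,0,0],[0.1,0,0,0,0,0,0]])

```text
time_s: 6.62
eef_pos: [430.0, 150.3, 70.2]
tcp_rot: [-1.57, 0.001, 1.206]
ft_force: [0.2, -0.8, 0.1]
opening: 46.9
```

```bash
python3 - <<'E'
from plan import *
s,f=shot("wrist","w3"); print(s["eef_pos"],s["tcp_rot"],s["opening"],s["time_s"],s["ft_force"])
cv2.imwrite("pics/w3c.png",cv2.resize(f["image"][100:340,160:480,::-1],(800,600),interpolation=2))
E
```

```text
[430.04749639 150.3455654   70.21545778] [-1.56987727e+00  6.45546679e-04  1.20628704e+00] 46.874739663884945 6.625 [ 0.22381949 -0.82523482  0.11408745]
```

View pics/w3c.png

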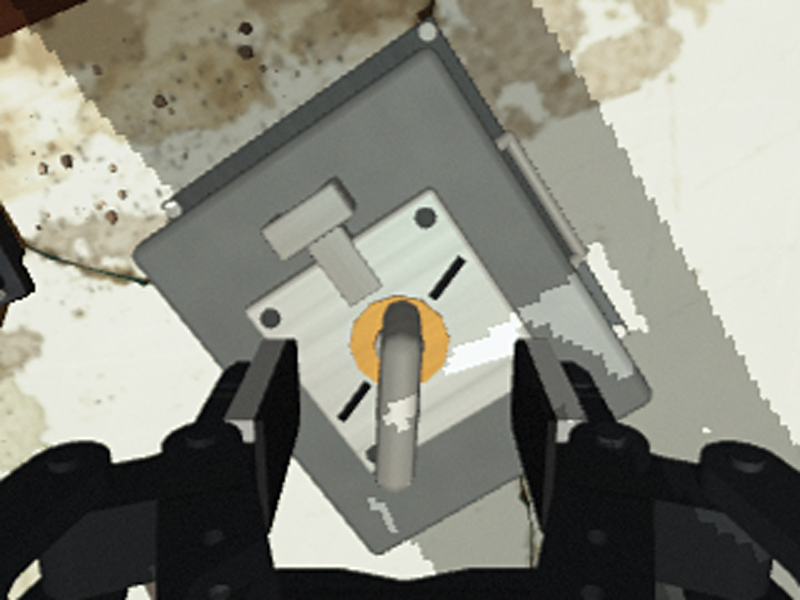

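Request:
move_arm(rows=[[-0.65,0,0,0,0,0,0],[-0.65,0,0,0,0,0,0],[-0.65,0,0,0,0,0,0]], force=30)

```text
time_s: 7.05
eef_pos: [430.8, 150.6, 71.1]
tcp_rot: [-1.572, -0.001, 1.206]
ft_force: [-0.5, 0.4, 0.0]
opening: 14.8
```

Request:
move_arm(rows=[[-1,0,0,0,0,0,0],[-1,0,0,0,0,0,0],[-1,0,0,0,0,0,0],[-1,0,0,0,0,0,0]])

```text
time_s: 7.55
eef_pos: [430.4, 149.1, 71.1]
tcp_rot: [-1.571, 0.003, 1.206]
ft_force: [-4.2, -9.8, 8.2]
opening: 7.9
```

```bash
python3 - <<'E'
from plan import *
s,f=shot("wrist","w4"); print(s["eef_pos"],s["tcp_rot"],s["opening"],s["time_s"],s["ft_force"],s["moment"])
cv2.imwrite("pics/w4c.png",cv2.resize(f["image"][100:340,160:480,::-1],(800,600),interpolation=2))
E
```

```text
[430.40466296 149.05295193  71.10411147] [-1.5714761   0.00273788  1.20645837] 7.8928597297963226 7.55 [-4.17827042 -9.78203407  8.20355421] [-1.4738002   0.57183399  0.08814963]
```

View pics/w4c.png

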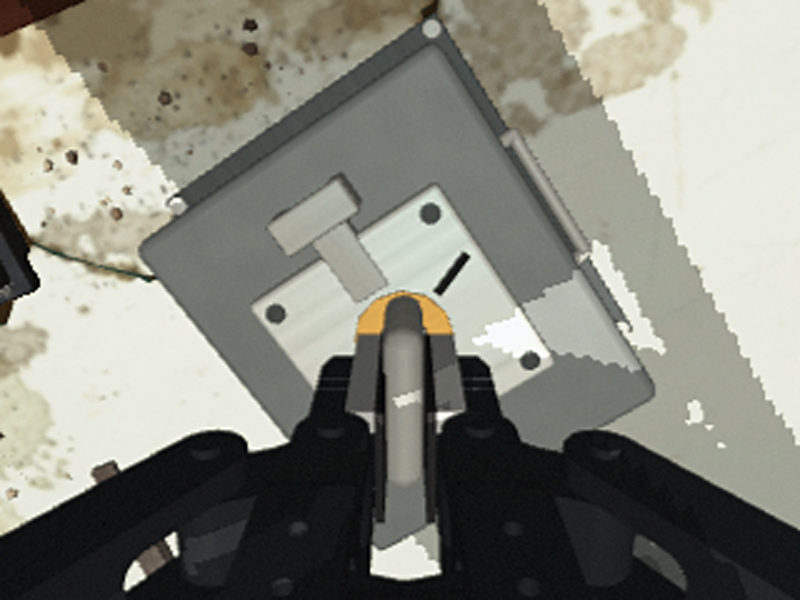

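Request:
move_arm(rows=[[-1,-0.03,-0.01,0,0,-0.5,0],[-1,0,0,0,0,-0.5,0],[-1,0,0,0,0,-0.5,0],[-1,0,0,0,0,-0.5,0],[-1,0,0,0,0,-0.5,0]])

```text
time_s: 8.22
eef_pos: [430.4, 149.6, 71.2]
tcp_rot: [-1.572, -0.001, 1.47]
ft_force: [2.2, 1.0, -0.5]
opening: 7.2
```

```bash
python3 - <<'E'
from plan import *
s=arm.observe(); print(s["eef_pos"],s["tcp_rot"],s["opening"],s["time_s"],s["ft_force"],s["moment"],s["joints"])
y=s["tcp_rot"][2]; print("tool x,z force",s["ft_force"]@[np.cos(y),np.sin(y),0],s["ft_force"]@[-np.sin(y),np.cos(y),0])
E
```

```text
[430.42531366 149.57502838  71.15209954] [-1.57182587e+00 -5.98163511e-04  1.46976264e+00] 7.2059779496989975 8.225 [ 2.18828976  1.04376218 -0.4709133 ] [ 0.26809513 -0.27996453 -0.07567478] [ 2.21657681e-01 -1.24959909e-01  2.04725091e+00  2.56590352e-04
  1.21813557e+00 -1.24819313e+00]
tool x,z force 1.2591544838989748 -2.0718546199489856
```

Request:
move_arm(rows=[[-1,0,0,0,0,-0.5,0],[-1,0,0,0,0,-0.5,0],[-1,0,0,0,0,-0.5,0],[-1,0,0,0,0,-0.5,0],[-1,0,0,0,0,-0.4,0]])

```text
time_s: 8.85
eef_pos: [430.4, 150.3, 71.1]
tcp_rot: [-1.572, -0.002, 1.721]
ft_force: [1.8, 4.7, -2.7]
opening: 7.5
```

```bash
cat > st.py <<'E'
from plan import *
s=arm.observe(); y=s["tcp_rot"][2]
print(s["eef_pos"].round(1),"yaw",np.degrees(y).round(2),"key est",round(float(np.radians(12.7)-(y-np.pi/2)),3),s["opening"].round(2),s["time_s"],s["ft_force"].round(1),s["moment"].round(3))
print("tool x,z force",s["ft_force"]@[np.cos(y),np.sin(y),0],s["ft_force"]@[-np.sin(y),np.cos(y),0])
E
python3 st.py
```

```text
Traceback (most recent call last):
  File "st.py", line 3, in <module>
    print(s["eef_pos"].round(1),"yaw",np.degrees(y).round(2),"key est",round(float(np.radians(12.7)-(y-np.pi/2)),3),s["opening"].round(2),s["time_s"],s["ft_force"].round(1),s["moment"].round(3))
                                                                                                                    ^^^^^^^^^^^^^^^^^^
AttributeError: 'float' object has no attribute 'round'
```

```bash
sed -i 's/s\["opening"\].round(2)/s["opening"]/' st.py; python3 st.py
```

```text
[430.4 150.3  71.1] yaw 98.61 key est 0.071 7.453522633731948 8.85 [ 1.8  4.7 -2.7] [ 0.893 -0.335 -0.13 ]
tool x,z force 4.357918423999146 -2.4300718940933765
```

Request:
move_arm(rows=[[-1,0,0,0,0,-0.25,0],[-1,0,0,0,0,-0.25,0],[-1,0,0,0,0,-0.15,0]])

```text
time_s: 9.22
eef_pos: [430.3, 150.4, 71.2]
tcp_rot: [-1.572, -0.002, 1.788]
ft_force: [1.4, 5.6, -2.5]
opening: 7.4
```

```bash
python3 st.py
```

```text
[430.3 150.4  71.2] yaw 102.46 key est 0.004 7.41551536079201 9.225 [ 1.4  5.6 -2.5] [ 1.075 -0.263 -0.112]
tool x,z force 5.195490052258283 -2.5841933594409134
```

Request:
move_arm(rows=[[-1,0,0,0,0,-0.3,0],[-1,0,0,0,0,0,0]])

```text
time_s: 9.48
eef_pos: [430.3, 150.5, 71.2]
tcp_rot: [-1.572, -0.002, 1.819]
ft_force: [1.0, 5.9, -2.4]
opening: 7.4
```

```bash
python3 st.py
```

```text
[430.3 150.5  71.2] yaw 104.22 key est -0.026 7.444510200844255 9.475 [ 1.   5.9 -2.4] [ 0.974 -0.239 -0.485]
tool x,z force 5.447318469387843 -2.4383985003594577
```

Request:
move_arm(rows=[[-1,0,0,0,0,-0.3,0],[-1,0,0,0,0,0,0]])

```text
time_s: 9.72
eef_pos: [430.3, 150.4, 71.2]
tcp_rot: [-1.572, -0.002, 1.85]
ft_force: [1.5, 4.7, -1.6]
opening: 7.5
```

```bash
python3 st.py
```

```text
[430.3 150.4  71.2] yaw 105.99 key est -0.057 7.465978142302336 9.725 [ 1.5  4.7 -1.6] [ 1.025 -0.172 -0.858]
tool x,z force 4.107040279057803 -2.7501700059513796
```

Request:
move_arm(rows=[[-1,0,0,0,0,0.5,0],[-1,0,0,0,0,0.75,0],[-1,0,0,0,0,0.75,0],[-1,0,0,0,0,0.75,0],[-1,0,0,0,0,0.75,0]])

```text
time_s: 10.35
eef_pos: [430.4, 149.7, 71.1]
tcp_rot: [-1.572, -0.001, 1.482]
ft_force: [1.2, 0.4, -1.0]
opening: 7.0
```

```bash
python3 st.py
```

```text
[430.4 149.7  71.1] yaw 84.89 key est 0.311 7.011144870868433 10.35 [ 1.2  0.4 -1. ] [ 0.175 -0.322  0.1  ]
tool x,z force 0.4744978466713346 -1.1770531871708698
```

Request:
move_arm(rows=[[-1,0,0,0,0,0.75,0],[-1,0,0,0,0,0.75,0],[-1,0,0,0,0,0.75,0],[-1,0,0,0,0,0.75,0],[-1,0,0,0,0,0.75,0]])

```text
time_s: 10.98
eef_pos: [430.2, 148.6, 71.2]
tcp_rot: [-1.572, 0.001, 1.089]
ft_force: [-0.5, -5.4, 0.3]
opening: 7.4
```

```bash
python3 st.py
```

```text
[430.2 148.6  71.2] yaw 62.38 key est 0.704 7.399111209490932 10.975 [-0.5 -5.4  0.3] [-0.743 -0.065  0.1  ]
tool x,z force -4.999846179372687 -2.027202649377263
```

Request:
move_arm(rows=[[-1,0,0,0,0,0.75,0],[-1,0,0,0,0,0.75,0],[-1,0,0,0,0,0.75,0],[-1,0,0,0,0,0.75,0],[-1,0,0,0,0,0.5,0]])

```text
time_s: 11.6
eef_pos: [429.6, 147.8, 71.1]
tcp_rot: [-1.572, 0.003, 0.723]
ft_force: [-3.7, -9.4, 7.6]
opening: 7.6
```

```bash
python3 st.py
```

```text
[429.6 147.8  71.1] yaw 41.41 key est 1.07 7.6099343075978725 11.6 [-3.7 -9.4  7.6] [-1.493  0.574  0.074]
tool x,z force -9.02072840598158 -4.638007935742128
```

Request:
move_arm(rows=[[-1,-0.02,0,0,0,0.5,0],[-1,0,0,0,0,0.5,0],[-1,0,0,0,0,0.25,0],[-1,0,0,0,0,0.05,0],[-1,0,0,0,0,0,0]])

```text
time_s: 12.22
eef_pos: [429.3, 147.5, 71.1]
tcp_rot: [-1.573, 0.002, 0.588]
ft_force: [-2.1, -7.9, 4.1]
opening: 7.1
```

```bash
python3 st.py; python3 - <<'E'
from plan import *
s,f=shot("wrist","w5")
cv2.imwrite("pics/w5c.png",cv2.resize(f["image"][100:340,160:480,::-1],(800,600),interpolation=2))
E
```

```text
[429.3 147.5  71.1] yaw 33.71 key est 1.204 7.095866507189952 12.225 [-2.1 -7.9  4.1] [-1.162  0.277  0.024]
tool x,z force -6.171915488937752 -5.388167272199974
```

View pics/w5c.png

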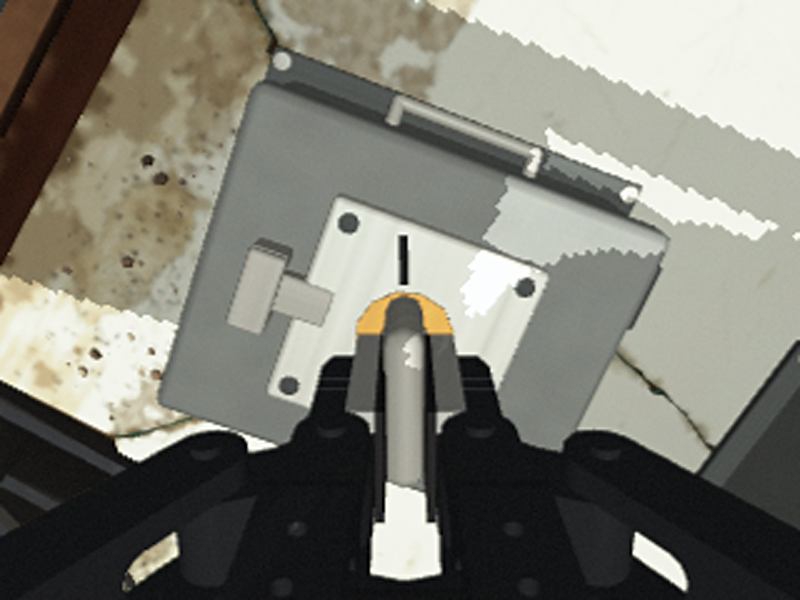

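Request:
move_arm(rows=[[-1,-0.02,0,0,0,0,0],[-0.8,0,0,0,0,0,0],[-0.5,0,0,0,0,0,0],[-0.4,0,0,0,0,0,0],[-0.4,0,0,0,0,0,0]])

```text
time_s: 12.9
eef_pos: [428.7, 148.5, 70.9]
tcp_rot: [-1.571, 0.0, 0.589]
ft_force: [0.3, -0.3, -0.5]
opening: 25.1
```

```bash
python3 st.py
```

```text
[428.7 148.5  70.9] yaw 33.73 key est 1.204 25.125625600240138 12.9 [ 0.3 -0.3 -0.5] [0.011 0.022 0.014]
tool x,z force 0.10228991598904337 -0.4657175658759807
```

Free of contact; rise to look straight from above.

Request:
move_arm(rows=[[-0.4,0,-0.3,0,0,0,0],[-0.4,0,-0.7,0,0,0,0],[-0.4,0,-0.9,0,0,0,0],[-0.4,0,-0.6,0,0,0,0],[-0.4,0,0,0,0,0,0]])

```text
time_s: 13.52
eef_pos: [430.5, 148.9, 174.1]
tcp_rot: [-1.573, -0.005, 0.589]
ft_force: [-0.2, 0.2, -0.3]
opening: 25.6
```

```bash
python3 st.py; python3 - <<'E'
from plan import *
s,f=shot("wrist","w6")
cv2.imwrite("pics/w6c.png",cv2.resize(f["image"][100:280,200:440,::-1],(800,600),interpolation=2))
E
```

```text
[430.5 148.9 174.1] yaw 33.73 key est 1.204 25.61570093769873 13.525 [-0.2  0.2 -0.3] [ 0.018 -0.025 -0.03 ]
tool x,z force -0.09643498294646861 0.2965040770198498
```

View pics/w6c.png

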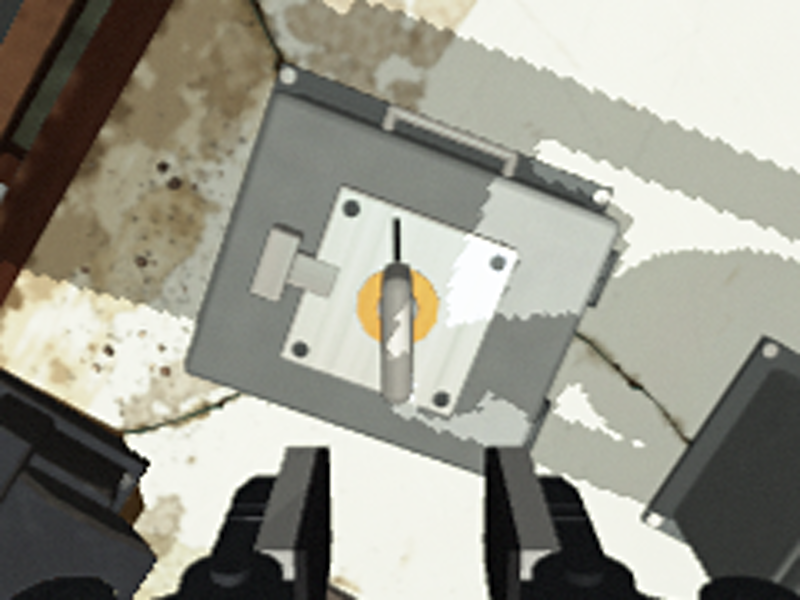

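```bash
python3 - <<'E'
from plan import *
f=arm.grab_frame("wrist"); s=arm.observe(); k=800/240
P=lambda u,v,z: atz(f,((u+.5)/k-.5+200,(v+.5)/k-.5+100),z,s)
ang=lambda d:np.degrees(np.arctan2(d[1],d[0]))
print("mark",ang(P(397.5,260,58)-P(397,220,58)),"bow",ang(P(396.5,392,96)-P(398.5,272,96)))
c=[P(*q,58) for q in((343,185),(519,250),(449,416),(282,354))]
print("plate",ang(c[1]-c[0]),ang(c[2]-c[3]),ang(c[2]-c[1])+90,ang(c[3]-c[0])+90,"centre",np.mean(c,0))
print(arm.hand_in())
E
```

```text
mark -55.7628966793361 bow -57.38342470024848
plate 13.36511995057501 12.133425284917582 12.774948086874929 12.818134443039582 centre [423.37492164 150.43472922  58.        ]
the job is handed in; nothing more can be done
None
```

I turned the low, wide safe's key anticlockwise to its stop, then clockwise until the bow lined up with the engraved lines. I released it there, raised the gripper clear and handed the job in at about 13.6 s.

- **Back stop:** the wrist moment rose to 0.86 N m at the stop, which I took as zero. That put the key at about 1.20 rad when I let go.
- **Alignment:** in the last wrist picture the bow read −57.4° against −55.8° for the engraved lines and about −56° worked out from the lock plate's edges. That is a difference of 1–2°, within what I can measure from the picture.
- **Bolt:** it sits in the keeper and nothing sticks out past the far face. I could not measure exactly how flush it is.
- **Forces:** the wrist readings stayed below about 12 N and were near zero after I let go.
- **Tall safe:** the arm did not go near it, and I did not touch its key.
- **One disagreement:** the lock plate's centre came out about 7 mm off in x in the last picture compared with earlier ones, probably from noise in the pose reading. The angle check hardly depends on it.

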